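# Check the oil of the airbrush compressor with its dipstick

## Task

The wiped oil dipstick of the airbrush compressor lies on its wooden rest. Take it by the yellow handle, push it down the compressor's dipstick tube until its collar stops on the mouth, draw it right out again, and finish holding it level in the gripper, a hand's breadth above the white tile with the tip over the middle of the tile, so that the oil mark can be read; keep hold of it. Do not let the dipstick touch the bench or the tile, and leave everything else on the bench where it is.

Things in the scene. Friction and masses are not known exactly. Their poses are not given: they have to be found in the camera images.
- dipstick: Oil dipstick, 176 mm, 70 g. Origin on the rod's axis, on the collar's seating face; +x runs to the tip. Round steel rod 8 mm thick, x 0 to 90 mm, red rings at 58 and 82; black collar 30 mm across, x -6 to 0; yellow square handle 16 x 16 mm, x -86 to -6, flats square to y and z. Starts lying level on the rest, z up, axis 60 mm above the bench. May stand turned any way about its axis in the tube.
- dip_tip (a point): Tip of the dipstick's rod, 90 mm along +x from its origin.
- dip_handle (a point): A good place to grip: on the axis in the yellow handle, 52 mm along -x from the dipstick's origin. The sides, the top and the handle's end are free here and there is nothing but bench 60 mm below.
- rest: Brown wooden rest, fixed. Origin on the bench under the dipstick's origin, +x towards its tip. Base x -35 to 75 mm, 50 wide, 12 high. Two posts 10 mm thick hold the dipstick in open-topped slots: under the handle at x -15 (slot 20 wide, post 36 wide, top 62 mm above the bench) and under the rod at x 45 (slot 12 wide, post 32 wide, top 64). Lift the dipstick straight up out of them.
- compressor: Airbrush compressor, fixed, 180 x 290 mm, 176 mm high at the finned cylinder. Origin at the centre of its underside; -x is its front. Blue motor lying along y, grey cast crankcase with the finned cylinder (head top 174 mm above the bench), and beyond it at the -y end the upright steel dipstick tube with a yellow mouth.
- tube_mouth (a point): Centre of the rim of the compressor's upright dipstick tube, 130 mm above the bench; z is the tube's axis, up. At (0, -118, 130) mm in the compressor's frame, its axis 30 mm from the crankcase and 37 mm from the finned cylinder, which rises 46 mm higher. Bore 13 mm wide, flaring to 19 over the top 12 mm; rim 26 mm across. Guides 92 mm deep; the collar stops on the rim, with the tip then 40 mm above the bench.
- tile: White glazed tile with a thin blue border line, 150 x 150 x 8 mm, lying flat on the bench, fixed. Origin at the centre of its underside.
- jar: Bystander: brown glass jar, 68 mm across, 75 mm high. Origin at the centre of its underside.
- bottle: Bystander: clear bottle, 64 mm across, 190 mm high. Origin at the centre of its underside.
- eraser: Bystander: white eraser, 45 x 22 x 13 mm. Origin at the centre of its underside.
- brush: Bystander: red paint brush lying along its x, 180 mm long, 10 mm thick. Origin under its handle.
- cup: Bystander: small white paint bowl, 60 mm across, 32 mm high. Origin at the centre of its underside.
Mind the look-alikes: they are no part of the job. Of the things like the tile, leave any that is orange; of the rest the larger one is meant.

How it is judged:
By the outcome, as a careful person would: the job done as asked, in the order asked, and still so for the second after the job is handed in, while the arm keeps its last pose, push and grip.
It also fails if it takes over 56 s, if anything falls off the work surface, if the arm or the gripper's body presses on something with over 40 N, if the wrist force passes 120 N, or if a joint passes its speed limit or range.

## Robot

A 6-joint arm with a two-finger parallel gripper is mounted at the origin on the work surface. World frame = base frame: x ahead of the robot, y to its left, z up, the work surface at z = 0. Lengths are in m, angles in rad, forces in N, time in s.
With the tool pointing down it reaches from about 0.325 to 0.85 m from the base axis. Payload 4.4 kg.
Tool frame: the origin (TCP) lies midway between the tips of the shut fingers; the grasp point (between the pads) lies behind it (robot.grip_depth is the z of the grasp point in the tool frame, in m); z points along the fingers, y is the line along which they close (so a half turn about z gives the same grasp; the last joint's range is limited). The gripper opens to 94 mm and grips with 3 to 60 N. Pads are 16 mm wide; open, the fingers measure 119 mm over their backs; the gripper's body (75 mm by 177 mm) begins 78 mm behind the grasp point.
Start: joints at [0.988, 0.207, 1.542, -0, 1.393, -0.15], TCP at [0.241, 0.522, 0.205] pointing down, gripper open.
Joint ranges: [-2.73, 2.73], [-0.86, 2.22], [0.23, 2.46], [-1.11, 4.25], [0.08, 2.63], [-2.82, 2.82]. Speed limits (rad/s): [2.79, 2.79, 3.14, 3.14, 3.14, 3.14].

## Interface

Orientations are given as [roll, pitch, yaw] about the fixed x, y, z axes, in that order (R = Rz(yaw) Ry(pitch) Rx(roll)).
In Python, from workcell import robot, snapshot, job, outline_of, pinpoint gives the robot as it stands.
- The arm moves only by the tool play_rows, never from a script. Its argument "rows" is a list of rows, each a list of 7 numbers: the opening, from -1 (shut) to 1 (fully open), so that 0 is half open, then the shift along the tool's x, y, z in cm, then the turn, a rotation vector about the tool's x, y, z in rad. In form: [[gripper, tx, ty, tz, rx, ry, rz], ...]. A call has 1 to 20 rows; each row shifts and turns the commanded pose from where the row before left it, along the tool's axes as they then stand; what a row does not reach is not made up. A row lasts 1/12 s, in which the tool goes at most 41.7 mm and 7.16 degrees, less where a joint would pass 70% of its speed; a pose out of reach is approached as far as the arm can. A call is refused whole if a number of a shift passes 4.17 or a number of a turn 0.125, either way. A call with a gripper value outside its range is refused whole. The fingers move at their own pace and stop on an object; the grip force is fixed at half the most. Time passes only in rows, so rows that do not move let the fingers close. It gives the time, the measured TCP pose, the force, the opening and the grip force at its end, in the units of the state.
- robot.state(): the state, without advancing time (a new reading comes with each control period).
- snapshot(name): name is "scene" or "top" or "wrist"; returns a dict with "img" (400x640x3 uint8, blue, green, red), "K" (3x3 intrinsics, pixels), "position" and "attitude" of the camera in the world; the wrist camera has in their place "tool_from_camera" (4x4, takes a point from camera to tool coordinates, whose origin is the TCP and whose axes are the flange's). Camera axes: x right, y down, z forward; pixel columns grow to the right and rows downward; lengths in m; the calibration is good to about 2 mm. A picture is of the moment at which its call begins: read the wrist's pose just before it. There is no depth.
- job.hand_in(): hands the job in; it is judged then, once.
Trained networks look in the newest picture that a camera, given by its name, has taken for a name from the list of things; names that differ only in an ending like _2 or _b are one class to them, and where a whole thing is asked for, a point or a joint stands for the part that bears it (a point fixed in the world has none). Each returns a list of dicts, best first, with "score" (0 to 1); they miss things now and then, are a little off and sometimes report something else, mostly with a low value. They report only what shows in the picture. A call takes as long as a camera call. They do not tell look-alikes from the thing itself.
- outline_of(camera, label): "mask" (400x640 bool, what is visible of it).
- pinpoint(camera, label): "at" ([x, y, z] in m, in the coordinates of the camera as it stood for that picture, good to about 4 mm: a listed point, or the origin of a listed thing).
The state is a dict: "t": time; "qpos": joint angles; "joint_vel": joint speeds; "effort": joint torques, N m; "position": TCP position; "tool_rot": TCP orientation; "wrist_force": force on the tool from outside, world axes, zero at the start; "ft_torque": the same for the moment, N m; "gripper_width": opening from 0.0 (shut) to 1.0 (fully open); "grasp_force": force on a finger pad.
Only numpy, scipy, OpenCV 4.12 (cv2) and the standard library are available. Lean on these libraries where they do the work, as an engineer would, in place of code of your own. Each camera call takes 0.05 s, during which the arm holds its last target. There are 200 camera calls.

## Working session

There is one attempt and no reset: what is moved stays moved. The work goes in short steps, Python scripts to look and compute and a tool call to move; the robot and the scene stay as the last step left them, time stands still between calls to the robot, and variables do not carry over. Pictures are saved under pics/ and viewed, at most 10 in all, crops included, and the job is handed in when it is done.

Besides the shell and the picture viewer there is one more tool, called after "Call:" by a JSON object that holds its "name" and its "arguments", one argument or row to a line. play_rows: Moves the arm, as the interface text tells. Its arguments: {"type":"object","properties":{"rows":{"type":"array","items":{"type":"array","items":{"type":"number"}}}},"required":["rows"]}

```bash
mkdir -p pics; ls
cat > h.py <<'E'
import numpy as np, cv2
from scipy.spatial.transform import Rotation as R
from workcell import robot, snapshot, job, outline_of, pinpoint
def rot(a):
    a=np.array(a,float)
    return a if a.shape==(3,3) else (R.from_quat(a).as_matrix() if a.size==4 else R.from_euler('xyz',a).as_matrix())
def campose(name,s,st):
    if name!='wrist': return rot(s['attitude']),np.array(s['position'])
    T=np.array(s['tool_from_camera']); Rt=rot(st['tool_rot'])
    return Rt@T[:3,:3], Rt@T[:3,3]+np.array(st['position'])
def toworld(P,p): return P[0]@np.array(p)+P[1]
def ray(P,K,uv,z):
    d=P[0]@np.linalg.solve(K,[uv[0],uv[1],1]); return P[1]+d*(z-P[1][2])/d[2]
def proj(P,K,p):
    c=P[0].T@(np.array(p)-P[1]); q=K@c; return q[:2]/q[2]
E
python3 - <<'E'
from h import *
print(robot.state(), robot.grip_depth)
for n in ['scene','top']:
    st=robot.state(); s=snapshot(n); P=campose(n,s,st); cv2.imwrite(f'pics/{n}0.png',s['img'])
    print(n,s['position'],s['attitude'])
    for l in ['dipstick','dip_tip','dip_handle','rest','compressor','tube_mouth','tile','jar','bottle','eraser','brush','cup']:
        for d in pinpoint(n,l)[:3]:
            print(l,round(d['score'],2),toworld(P,d['at']).round(3),proj(P,s['K'],toworld(P,d['at'])).round())
E
```

```text
pics
{'t': 0.0, 'qpos': array([ 9.87475544e-01,  2.07400658e-01,  1.54291407e+00,  1.68557255e-05,
        1.39345425e+00, -1.50516889e-01]), 'joint_vel': array([-6.78959189e-04, -5.25961097e-05,  1.63210555e-04, -1.38349593e-03,
        9.79581399e-04,  7.82273536e-04]), 'effort': array([ 4.06364488e-04, -3.70881021e+01, -2.81418639e+01,  7.00494507e-02,
        3.61803873e-02, -1.63365844e-04]), 'position': array([0.24074748, 0.52132067, 0.20432068]), 'tool_rot': array([-3.13944342e+00, -3.42734801e-04,  2.70878540e+00]), 'wrist_force': array([ 0.16884384, -0.35397536, -0.92464026]), 'ft_torque': array([0.04797991, 0.00128918, 0.02526318]), 'grasp_force': 0.0, 'gripper_width': 1.0026465118548835} -0.0188
scene [ 1.29548466 -0.43991242  0.79099992] [-2.22966798 -0.01698776  1.16541194]
dipstick 0.72 [ 0.453 -0.376  0.06 ] [191. 243.]
dip_tip 0.58 [ 0.484 -0.291  0.062] [233. 241.]
dip_handle 0.66 [ 0.436 -0.426  0.06 ] [167. 244.]
rest 0.58 [ 0.453 -0.38   0.005] [193. 262.]
compressor 0.84 [0.574 0.193 0.002] [438. 233.]
tube_mouth 0.7 [0.604 0.077 0.135] [410. 208.]
tube_mouth 0.6
[... 757 characters left out ...]
8.]
compressor 0.52 [ 0.48  -0.16   0.003] [354. 212.]
tube_mouth 0.81 [0.602 0.084 0.128] [249. 152.]
tube_mouth 0.55 [ 0.581  0.196 -0.002] [212. 168.]
tube_mouth 0.51 [ 0.729 -0.16   0.003] [356. 113.]
tile 0.85 [ 0.481 -0.161  0.003] [355. 212.]
tile 0.7 [0.331 0.157 0.005] [223. 270.]
tile 0.67 [ 0.257 -0.235 -0.   ] [383. 304.]
jar 0.76 [ 0.697 -0.064 -0.004] [318. 125.]
jar 0.54 [ 0.641 -0.287  0.001] [407. 149.]
bottle 0.85 [ 0.605 -0.438  0.005] [467. 164.]
bottle 0.73 [ 0.643 -0.284  0.001] [405. 148.]
eraser 0.67 [ 0.44   0.273 -0.001] [179. 224.]
brush 0.52 [ 0.642 -0.284  0.004] [405. 148.]
brush 0.46 [ 0.696 -0.062 -0.004] [317. 125.]
cup 0.97 [ 0.726 -0.157  0.001] [355. 114.]
```

View pics/scene0.png

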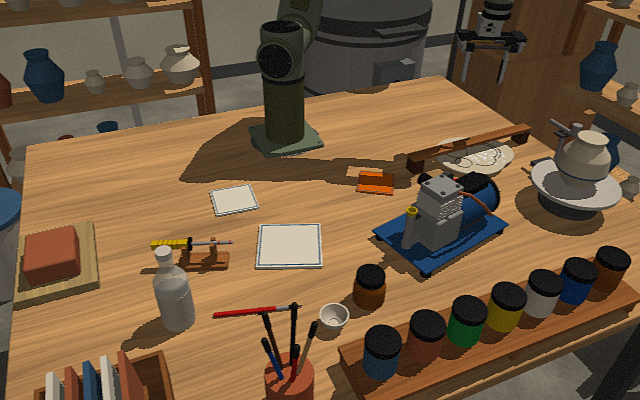

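View pics/top0.png

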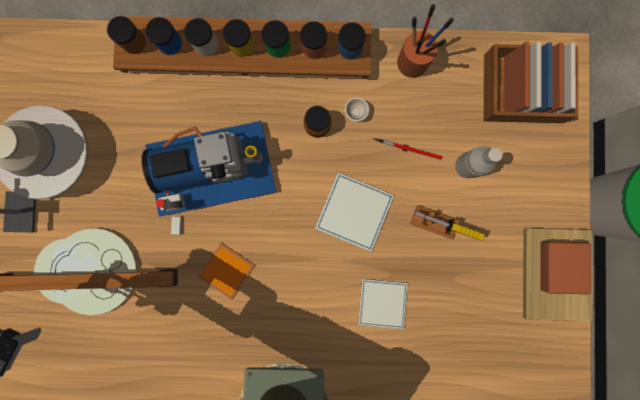

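The three tile-like things are an orange one at (376,183) in the scene view, a small white one at (233,200) and a larger white one at (289,248). The larger white one fits the description (about 150 mm across). I'll confirm it in a crop and measure its size.

Run:
```python
from h import *
print([a for a in dir(robot) if a[0]!='_'])
s=snapshot('top');P=campose('top',s,None)
cv2.imwrite('pics/tilecrop.png',cv2.resize(s['img'][130:340,190:500],None,fx=2.5,fy=2.5))
for d in outline_of('top','tile')[:4]:
    c,_=cv2.findContours(d['mask'].astype('uint8'),0,2); r=cv2.minAreaRect(max(c,key=len))
    b=np.array([ray(P,s['K'],p,0.008) for p in cv2.boxPoints(r)])
    print('tile',d['score'],r[0],b.mean(0).round(4),np.linalg.norm(b[1]-b[0]),np.linalg.norm(b[2]-b[1]))
for n in ['top','scene']:
    A=[]
    for i in range(4):
        s=snapshot(n);P=campose(n,s,None)
        g=lambda l:toworld(P,pinpoint(n,l)[0]['at'])
        A.append(np.r_[g('tube_mouth'),g('dip_handle'),g('dipstick'),g('compressor')])
    print(n,np.mean(A,0).round(4),np.std(A,0).max())
```

```text
['IKError', 'grip_depth', 'state']
tile 0.92 (353.91571044921875, 211.34764099121094) [ 0.4816 -0.1589  0.008 ] 0.14973722230418327 0.15016676974924761
tile 0.74 (224.7986602783203, 270.8336181640625) [0.3287 0.1529 0.008 ] 0.10117725255595217 0.10121932875971276
tile 0.58 (382.2828063964844, 303.3893737792969) [ 0.2592 -0.2327  0.008 ] 0.11130615937882818 0.11159035453404459
top [ 0.6036  0.0814  0.1283  0.4405 -0.4263  0.0611  0.4539 -0.3801  0.0587
  0.5803  0.197  -0.0017] 0.0020461496357940803
scene [ 0.6022  0.0761  0.1312  0.4368 -0.4246  0.0639  0.4533 -0.376   0.0602
  0.5759  0.1942  0.0043] 0.0017833885236574628
```

View pics/tilecrop.png

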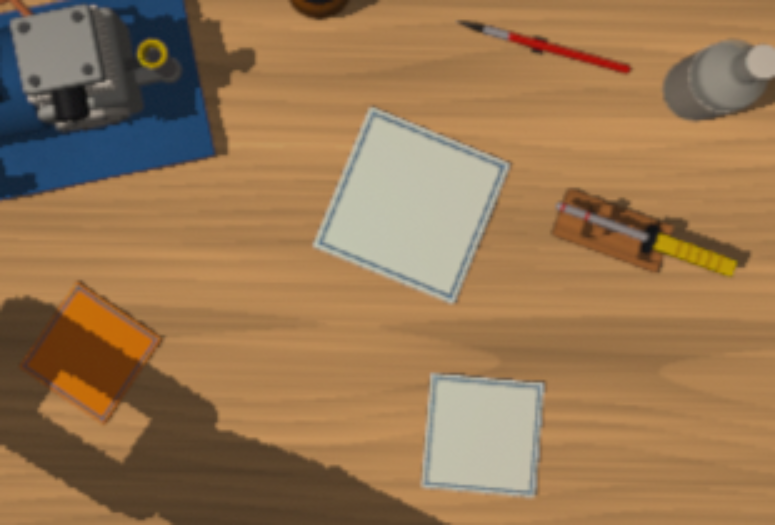

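The larger white tile at (354,211) in the top view measures 150 mm and is centred at (0.482, -0.159). Next I raise the arm and plan the move to the pre-grasp pose.

```bash
cat >> h.py <<'E'
from scipy.linalg import expm
TILT=np.radians(40)
GD=robot.grip_depth
def Rgrasp(d):  # d horizontal unit, dip +x
    zw=np.array([0,0,1.]); x=np.cos(TILT)*d+np.sin(TILT)*zw; z=-np.cos(TILT)*zw+np.sin(TILT)*d
    return np.c_[x,np.cross(z,x),z]
def Rins(u):
    zw=np.array([0,0,1.]); z=np.cos(TILT)*u-np.sin(TILT)*zw; x=-np.cos(TILT)*zw-np.sin(TILT)*u
    return np.c_[x,np.cross(z,x),z]
def tcp_for(Rm,grip): return np.array(grip)-Rm[:,2]*GD
def az(deg): return np.array([np.cos(np.radians(deg)),np.sin(np.radians(deg)),0])
def plan(R0,p0,R1,p1,n=None,v=3.5,w=0.11):
    rv=R.from_matrix(R0.T@R1).as_rotvec(); D=R0.T@(p1-p0)
    if n is None: n=int(np.ceil(max(np.linalg.norm(rv)/w,np.linalg.norm(D)*100/v,1)))
    while True:
        S=sum(R.from_rotvec(rv*k/n).as_matrix() for k in range(n)); t=np.linalg.solve(S,D)*100
        if np.linalg.norm(t)<4.1: break
        n+=1
    r=np.round(np.r_[t,rv/n],3); Rk,pk=R0,p0; path=[]
    for k in range(n):
        pk=pk+Rk@r[:3]/100; Rk=Rk@R.from_rotvec(r[3:]).as_matrix(); path.append(pk.round(3).tolist())
    print('n',n,'row',r.tolist(),'err mm',((pk-p1)*1e3).round(1)); print(path[::max(1,n//5)])
    return Rk,pk
def cur():
    s=robot.state(); return rot(s['tool_rot']),np.array(s['position'])
E
python3 - <<'E'
from h import *
s=snapshot('top');P=campose('top',s,None)
m=outline_of('top','dipstick')[0]['mask']; ys,xs=np.nonzero(m)
v=cv2.fitLine(np.c_[xs,ys].astype('float32'),cv2.DIST_HUBER,0,.01,.01).ravel()
a=ray(P,s['K'],v[2:]+30*v[:2],.06);b=ray(P,s['K'],v[2:]-30*v[:2],.06);e=a-b
print(a,b,np.degrees(np.arctan2(e[1],e[0]))%180,len(xs))
o=np.array([.4535,-.378]);print((o-b[:2])@np.array([-e[1],e[0]])/np.hypot(*e[:2]))
R0,p0=cur(); R1=R0;p1=p0+[0,0,.14]; Rk,pk=plan(R0,p0,R0,p1)
d=az(70.5);G=Rgrasp(d); plan(Rk,pk,G,tcp_for(G,[.4385,-.4257,.19]))
E
```

```text
[ 0.42844045 -0.45241808  0.06      ] [ 0.47367484 -0.31979839  0.06      ] 71.16633571901156 341
-0.0003059280708908766
n 5 row [0.0, -0.0, -2.8, 0.0, 0.0, 0.0] err mm [ 0.  0. -0.]
[[0.241, 0.522, 0.233], [0.241, 0.522, 0.261], [0.241, 0.522, 0.289], [0.241, 0.522, 0.317], [0.241, 0.522, 0.345]]
n 28 row [-3.698, -0.905, -0.722, -0.018, 0.02, 0.05] err mm [ 6.4 -1.6  4.4]
[[0.271, 0.498, 0.353], [0.401, 0.357, 0.375], [0.492, 0.187, 0.371], [0.537, 0.001, 0.342], [0.534, -0.184, 0.288], [0.482, -0.355, 0.214]]
```

Call:
{"name": "play_rows", "arguments": {
  "rows": [
    [1,0,0,-2.8,0,0,0],
    [1,0,0,-2.8,0,0,0],
    [1,0,0,-2.8,0,0,0],
    [1,0,0,-2.8,0,0,0],
    [1,0,0,-2.8,0,0,0],
    [1,-3.7,-0.9,-0.72,-0.018,0.02,0.05],
    [1,-3.7,-0.9,-0.72,-0.018,0.02,0.05],
    [1,-3.7,-0.9,-0.72,-0.018,0.02,0.05],
    [1,-3.7,-0.9,-0.72,-0.018,0.02,0.05],
    [1,-3.7,-0.9,-0.72,-0.018,0.02,0.05],
    [1,-3.7,-0.9,-0.72,-0.018,0.02,0.05],
    [1,-3.7,-0.9,-0.72,-0.018,0.02,0.05],
    [1,-3.7,-0.9,-0.72,-0.018,0.02,0.05],
    [1,-3.7,-0.9,-0.72,-0.018,0.02,0.05],
    [1,-3.7,-0.9,-0.72,-0.018,0.02,0.05],
    [1,-3.7,-0.9,-0.72,-0.018,0.02,0.05],
    [1,-3.7,-0.9,-0.72,-0.018,0.02,0.05],
    [1,-3.7,-0.9,-0.72,-0.018,0.02,0.05],
    [1,-3.7,-0.9,-0.72,-0.018,0.02,0.05],
    [1,-3.7,-0.9,-0.72,-0.018,0.02,0.05]
  ]
}}

```text
t: 5.17
position: [0.5334, 0.0372, 0.3497]
tool_rot: [2.997, -0.369, 1.973]
wrist_force: [0.5, 0.4, 0.5]
gripper_width: 0.999
grasp_force: 0.0
```

Run:
```python
from h import *
R0,p0=cur(); d=az(70.9);G=Rgrasp(d); plan(R0,p0,G,tcp_for(G,[.4385,-.4257,.17]))
```

```text
n 15 row [-3.269, -0.828, -0.499, -0.016, 0.018, 0.044] err mm [-1.2  0.8 -0.7]
[[0.538, 0.004, 0.341], [0.541, -0.093, 0.312], [0.531, -0.189, 0.276], [0.508, -0.279, 0.235], [0.472, -0.363, 0.188]]
```

Call:
{"name": "play_rows", "arguments": {
  "rows": [
    [1,-3.27,-0.83,-0.5,-0.016,0.018,0.044],
    [1,-3.27,-0.83,-0.5,-0.016,0.018,0.044],
    [1,-3.27,-0.83,-0.5,-0.016,0.018,0.044],
    [1,-3.27,-0.83,-0.5,-0.016,0.018,0.044],
    [1,-3.27,-0.83,-0.5,-0.016,0.018,0.044],
    [1,-3.27,-0.83,-0.5,-0.016,0.018,0.044],
    [1,-3.27,-0.83,-0.5,-0.016,0.018,0.044],
    [1,-3.27,-0.83,-0.5,-0.016,0.018,0.044],
    [1,-3.27,-0.83,-0.5,-0.016,0.018,0.044],
    [1,-3.27,-0.83,-0.5,-0.016,0.018,0.044],
    [1,-3.27,-0.83,-0.5,-0.016,0.018,0.044],
    [1,-3.27,-0.83,-0.5,-0.016,0.018,0.044],
    [1,-3.27,-0.83,-0.5,-0.016,0.018,0.044],
    [1,-3.27,-0.83,-0.5,-0.016,0.018,0.044],
    [1,0,0,0,0,0,0],
    [1,0,0,0,0,0,0]
  ]
}}

```text
t: 6.5
position: [0.4559, -0.388, 0.1702]
tool_rot: [3.128, -0.685, 1.284]
wrist_force: [0.2, -0.1, 0.3]
gripper_width: 1.004
grasp_force: 0.0
```

Run:
```python
from h import *
st=robot.state(); s=snapshot('wrist'); P=campose('wrist',s,st); cv2.imwrite('pics/w1.png',s['img'])
for l in ['dipstick','dip_tip','dip_handle']:
    for d in pinpoint('wrist',l)[:1]: print(l,d['score'],toworld(P,d['at']).round(4))
o=outline_of('wrist','dipstick')
m=o[0]['mask']; ys,xs=np.nonzero(m)
v=cv2.fitLine(np.c_[xs,ys].astype('float32'),cv2.DIST_HUBER,0,.01,.01).ravel()
a=ray(P,s['K'],v[2:]+50*v[:2],.06);b=ray(P,s['K'],v[2:]-50*v[:2],.06);e=a-b
print('line',a,b,np.degrees(np.arctan2(e[1],e[0]))%180,len(xs),o[0]['score'])
R0,p0=cur(); d=az(70.9);G=Rgrasp(d); plan(R0,p0,G,tcp_for(G,[.4385,-.4257,.061]))
```

```text
dipstick 0.81 [ 0.45   -0.3822  0.0603]
dip_tip 0.79 [ 0.4844 -0.2934  0.0601]
dip_handle 0.91 [ 0.4398 -0.4292  0.0603]
line [ 0.46710754 -0.33877121  0.06      ] [ 0.43782349 -0.42458998  0.06      ] 71.15875220867929 2306 0.57
n 4 row [-2.62, -0.201, 1.949, -0.004, 0.004, 0.011] err mm [-0.1 -0.   0. ]
[[0.455, -0.394, 0.142], [0.451, -0.401, 0.11], [0.447, -0.408, 0.078], [0.442, -0.414, 0.047]]
```

View pics/w1.png

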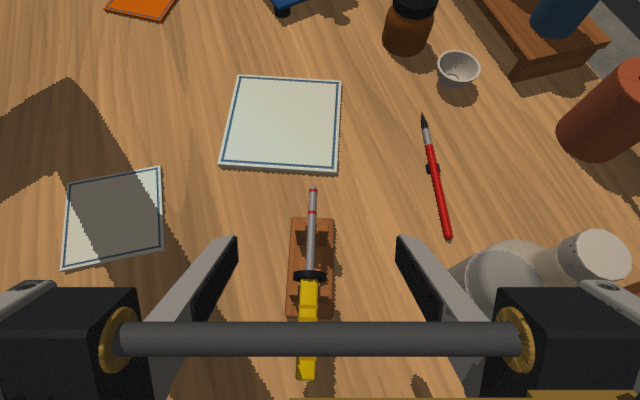

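The wrist view shows the yellow handle centred between the open fingers, with the tip at (313,190) and the handle end at (305,380). The axis fit agrees with the other measurements at 71.1°.

Run:
```python
from h import *
R0,p0=cur(); d=az(71.1);G=Rgrasp(d); plan(R0,p0,G,tcp_for(G,[.4364,-.4287,.060]),n=8)
```

```text
n 8 row [-1.353, -0.113, 0.955, -0.002, 0.002, 0.005] err mm [ 0.  -0.1  0. ]
[[0.456, -0.39, 0.157], [0.454, -0.394, 0.142], [0.452, -0.398, 0.126], [0.45, -0.402, 0.11], [0.447, -0.406, 0.094], [0.445, -0.41, 0.078], [0.443, -0.414, 0.062], [0.44, -0.417, 0.046]]
```

Call:
{"name": "play_rows", "arguments": {
  "rows": [
    [1,-1.353,-0.113,0.955,-0.002,0.002,0.005],
    [1,-1.353,-0.113,0.955,-0.002,0.002,0.005],
    [1,-1.353,-0.113,0.955,-0.002,0.002,0.005],
    [1,-1.353,-0.113,0.955,-0.002,0.002,0.005],
    [1,-1.353,-0.113,0.955,-0.002,0.002,0.005],
    [1,-1.353,-0.113,0.955,-0.002,0.002,0.005],
    [1,-1.353,-0.113,0.955,-0.002,0.002,0.005],
    [1,-1.353,-0.113,0.955,-0.002,0.002,0.005],
    [1,0,0,0,0,0,0],
    [1,0,0,0,0,0,0]
  ]
}}

```text
t: 7.58
position: [0.4384, -0.4172, 0.0428]
tool_rot: [-3.139, -0.701, 1.235]
wrist_force: [0.0, -0.2, 0.4]
gripper_width: 0.999
grasp_force: 0.0
```

Run:
```python
from h import *
st=robot.state(); s=snapshot('wrist'); P=campose('wrist',s,st)
R0,p0=cur()
for l in ['dipstick','dip_handle','dip_tip']:
    for d in pinpoint('wrist',l)[:1]: w=toworld(P,d['at']);print(l,d['score'],w.round(4),'tool',(R0.T@(w-p0)).round(4))
d=az(71.1);G=Rgrasp(d); plan(R0,p0,G,tcp_for(G,[.4364,-.4287,.060]),n=1)
```

```text
dipstick 0.7 [ 0.4509 -0.3819  0.0594] tool [ 0.0389 -0.0005  0.0127]
dip_tip 0.77 [ 0.4844 -0.2934  0.062 ] tool [0.1129 0.0022 0.0715]
n 1 row [0.178, 0.105, -0.056, 0.002, -0.001, -0.003] err mm [-0.  0.  0.]
[[0.44, -0.417, 0.046]]
```

Call:
{"name": "play_rows", "arguments": {
  "rows": [
    [1,0.18,0.1,-0.06,0,0,0],
    [1,0,0,0,0,0,0],
    [-1,0,0,0,0,0,0],
    [-1,0,0,0,0,0,0],
    [-1,0,0,0,0,0,0],
    [-1,0,0,0,0,0,0],
    [-1,0,0,0,0,0,0],
    [-1,0,0,0,0,0,0],
    [-1,0,0,0,0,0,0],
    [-1,0,0,0,0,0,0],
    [-1,0,0,0,0,0,0],
    [-1,0,0,0,0,0,0]
  ]
}}

```text
t: 8.78
position: [0.4402, -0.4172, 0.0458]
tool_rot: [-3.141, -0.699, 1.238]
wrist_force: [-0.0, -0.1, 1.0]
gripper_width: 0.326
grasp_force: 0.0
```

Call:
{"name": "play_rows", "arguments": {
  "rows": [
    [-1,0,0,0,0,0,0],
    [-1,0,0,0,0,0,0],
    [-1,0,0,0,0,0,0],
    [-1,0,0,0,0,0,0],
    [-1,0,0,0,0,0,0]
  ]
}}

```text
t: 9.2
position: [0.4402, -0.4172, 0.0458]
tool_rot: [-3.141, -0.698, 1.238]
wrist_force: [-0.3, -0.9, 1.1]
gripper_width: 0.167
grasp_force: 30.0
```

Call:
{"name": "play_rows", "arguments": {
  "rows": [
    [-1,0.5,0,-0.6,0,0,0],
    [-1,0.64,0,-0.77,0,0,0],
    [-1,0.96,0,-1.15,0,0,0],
    [-1,1.4,0,-1.67,0,0,0],
    [-1,1.4,0,-1.67,0,0,0],
    [-1,1.4,0,-1.67,0,0,0],
    [-1,1.4,0,-1.67,0,0,0],
    [-1,1.4,0,-1.67,0,0,0],
    [-1,1.4,0,-1.67,0,0,0],
    [-1,1.4,0,-1.67,0,0,0],
    [-1,1.4,0,-1.67,0,0,0],
    [-1,0,0,0,0,0,0],
    [-1,0,0,0,0,0,0]
  ]
}}

```text
t: 10.28
position: [0.4406, -0.4184, 0.2554]
tool_rot: [3.137, -0.694, 1.241]
wrist_force: [-0.7, 0.2, -0.7]
gripper_width: 0.17
grasp_force: 30.0
```

```bash
cat >> h.py <<'E'
def dip_in_tool(names=('wrist',),k=2):
    out=[]
    for n in names:
        for i in range(k):
            st=robot.state(); R0,p0=cur(); s=snapshot(n); P=campose(n,s,st)
            r=[]
            for l in ['dipstick','dip_tip']:
                q=pinpoint(n,l)
                r.append((R0.T@(toworld(P,q[0]['at'])-p0)*1e3).round(1) if q else None)
            print(n,'origin',r[0],'tip',r[1])
E
python3 - <<'E'
from h import *
print('expected origin',(np.array([np.cos(TILT),0,np.sin(TILT)])*52+[0,0,GD*1e3]).round(1),'tip',(np.array([np.cos(TILT),0,np.sin(TILT)])*142+[0,0,GD*1e3]).round(1))
dip_in_tool(('wrist','scene','top'))
s=snapshot('wrist'); cv2.imwrite('pics/w2.png',s['img'])
R0,p0=cur()
u=az(7.5); I=Rins(u); plan(R0,p0,I,tcp_for(I,[.603-.12,.079-.12,.33]))
E
```

```text
expected origin [39.8  0.  14.6] tip [108.8   0.   72.5]
wrist origin [38.2 -0.1 14.3] tip [108.5   1.6  73.9]
wrist origin [36.9  2.7 15.7] tip [110.2   2.   70.6]
scene origin [42.1 -2.5 16.8] tip [115.    3.3  69.5]
scene origin [41.5  0.3 16.9] tip [112.8   1.7  70.1]
top origin [36.8  3.7 15.6] tip [114.9  -0.3  72.9]
top origin [37.3  2.7 14.2] tip [114.8  -0.4  73.6]
n 22 row [1.581, 1.484, 0.077, -0.009, -0.043, -0.099] err mm [-1.  -0.2  1.1]
[[0.458, -0.41, 0.263], [0.519, -0.364, 0.303], [0.555, -0.295, 0.339], [0.562, -0.211, 0.36], [0.544, -0.127, 0.358], [0.507, -0.054, 0.33]]
```

View pics/w2.png

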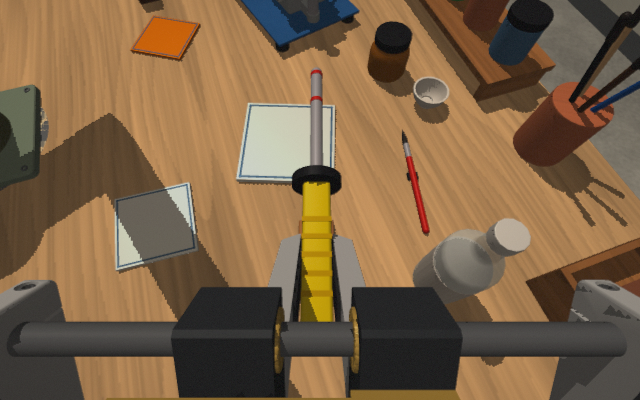

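The dipstick sits in the gripper as expected: rod tip at (316,72), collar at (316,180), axis aligned with the tool. Now I turn it upright beside the tube, staying clear of the compressor.

Call:
{"name": "play_rows", "arguments": {
  "rows": [
    [-1,1.58,1.48,0.08,-0.009,-0.043,-0.099],
    [-1,1.58,1.48,0.08,-0.009,-0.043,-0.099],
    [-1,1.58,1.48,0.08,-0.009,-0.043,-0.099],
    [-1,1.58,1.48,0.08,-0.009,-0.043,-0.099],
    [-1,1.58,1.48,0.08,-0.009,-0.043,-0.099],
    [-1,1.58,1.48,0.08,-0.009,-0.043,-0.099],
    [-1,1.58,1.48,0.08,-0.009,-0.043,-0.099],
    [-1,1.58,1.48,0.08,-0.009,-0.043,-0.099],
    [-1,1.58,1.48,0.08,-0.009,-0.043,-0.099],
    [-1,1.58,1.48,0.08,-0.009,-0.043,-0.099],
    [-1,1.58,1.48,0.08,-0.009,-0.043,-0.099],
    [-1,1.58,1.48,0.08,-0.009,-0.043,-0.099],
    [-1,1.58,1.48,0.08,-0.009,-0.043,-0.099],
    [-1,1.58,1.48,0.08,-0.009,-0.043,-0.099],
    [-1,1.58,1.48,0.08,-0.009,-0.043,-0.099],
    [-1,1.58,1.48,0.08,-0.009,-0.043,-0.099],
    [-1,1.58,1.48,0.08,-0.009,-0.043,-0.099],
    [-1,1.58,1.48,0.08,-0.009,-0.043,-0.099],
    [-1,1.58,1.48,0.08,-0.009,-0.043,-0.099],
    [-1,1.58,1.48,0.08,-0.009,-0.043,-0.099]
  ]
}}

```text
t: 12.9
position: [0.5171, -0.0694, 0.3392]
tool_rot: [2.952, 0.774, 3.004]
wrist_force: [0.1, 1.0, -0.0]
gripper_width: 0.172
grasp_force: 30.0
```

Call:
{"name": "play_rows", "arguments": {
  "rows": [
    [-1,1.58,1.48,0.08,-0.009,-0.043,-0.099],
    [-1,1.58,1.48,0.08,-0.009,-0.043,-0.099],
    [-1,0,0,0,0,0,0],
    [-1,0,0,0,0,0,0]
  ]
}}

```text
t: 13.23
position: [0.495, -0.0391, 0.3168]
tool_rot: [3.129, 0.875, -3.016]
wrist_force: [0.1, -1.2, 0.2]
gripper_width: 0.163
grasp_force: 30.0
```

Run:
```python
from h import *
R0,p0=cur(); u=az(7.5); I=Rins(u); print('rel',np.degrees(R.from_matrix(R0.T@I).as_rotvec()), robot.state()['qpos'].round(2))
plan(R0,p0,I,tcp_for(I,[.483,-.041,.33]),n=1)
for n in ['wrist','scene','top']:
  for i in range(2):
    st=robot.state(); s=snapshot(n); P=campose(n,s,st)
    for l in ['dipstick','dip_tip','tube_mouth']:
        q=pinpoint(n,l)
        if q: print(n,l,round(q[0]['score'],2),toworld(P,q[0]['at']).round(4))
  cv2.imwrite(f'pics/{n}3.png',s['img'])
c=np.array([np.cos(TILT),0,np.sin(TILT)]); print('expected', p0+R0@(c*.052+[0,0,GD]),p0+R0@(c*.142+[0,0,GD]))
```

```text
rel [ 0.52934096  0.10904992 -0.18280404] [-0.67 -0.61  2.23  0.74  0.98 -2.62]
n 1 row [-0.227, -0.027, 0.099, 0.009, 0.002, -0.003] err mm [ 0. -0. -0.]
[[0.497, -0.039, 0.318]]
wrist dipstick 0.93 [ 0.4781 -0.0437  0.2735]
wrist dip_tip 0.7 [ 0.4809 -0.0444  0.1843]
wrist tube_mouth 0.86 [0.6022 0.0786 0.1297]
wrist dipstick 0.85 [ 0.4833 -0.0454  0.2769]
wrist dip_tip 0.94 [ 0.4847 -0.0438  0.1919]
wrist tube_mouth 0.91 [0.6034 0.08   0.1302]
scene dipstick 0.64 [ 0.4857 -0.0421  0.28  ]
scene dip_tip 0.64 [ 0.4855 -0.0433  0.1947]
scene tube_mouth 0.8 [0.6043 0.0759 0.1312]
scene dipstick 0.97 [ 0.4815 -0.0406  0.2779]
scene dip_tip 0.8 [ 0.4837 -0.0406  0.1922]
scene tube_mouth 0.7 [0.6005 0.0781 0.1325]
top dipstick 0.67 [ 0.4802 -0.0452  0.2771]
top dip_tip 0.18 [ 0.6042 -0.4378  0.0043]
top tube_mouth 0.68 [0.6064 0.0823 0.1298]
top dipstick 0.53 [ 0.4837 -0.0449  0.2768]
top dip_tip 0.21 [ 0.4512 -0.374  -0.0009]
top tube_mouth 0.79 [0.6026 0.0799 0.1287]
expected [ 0.48081162 -0.04075524  0.27686761] [ 0.48088104 -0.03998473  0.18687093]
```

View pics/wrist3.png

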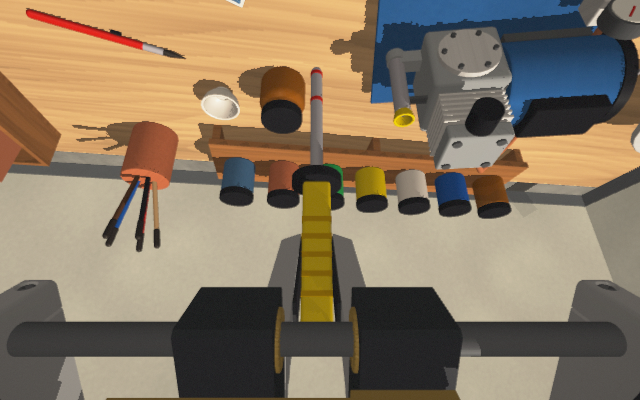

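Run:
```python
from h import *
R0,p0=cur(); I=Rins(az(7.5)); plan(R0,p0,I,tcp_for(I,[.603,.079,.32]),n=8)
```

```text
n 8 row [-0.991, 1.289, 1.393, 0.001, 0.0, 0.0] err mm [-0.   0.   0.2]
[[0.511, -0.025, 0.317], [0.526, -0.009, 0.316], [0.541, 0.006, 0.315], [0.557, 0.021, 0.313], [0.572, 0.036, 0.312], [0.587, 0.051, 0.311], [0.602, 0.066, 0.309], [0.617, 0.081, 0.308]]
```

Call:
{"name": "play_rows", "arguments": {
  "rows": [
    [-1,-0.99,1.29,1.39,0.001,0,0],
    [-1,-0.99,1.29,1.39,0.001,0,0],
    [-1,-0.99,1.29,1.39,0.001,0,0],
    [-1,-0.99,1.29,1.39,0.001,0,0],
    [-1,-0.99,1.29,1.39,0.001,0,0],
    [-1,-0.99,1.29,1.39,0.001,0,0],
    [-1,-0.99,1.29,1.39,0.001,0,0],
    [-1,-0.99,1.29,1.39,0.001,0,0],
    [-1,0,0,0,0,0,0],
    [-1,0,0,0,0,0,0]
  ]
}}

```text
t: 15.27
position: [0.617, 0.0821, 0.3074]
tool_rot: [3.141, 0.875, -3.008]
wrist_force: [0.1, -0.0, -0.6]
gripper_width: 0.168
grasp_force: 30.0
```

```bash
cat > m.py <<'E'
from h import *
R0,p0=cur(); print('q',robot.state()['qpos'].round(2))
c=np.array([np.cos(TILT),0,np.sin(TILT)]); print('expected o,tip', (p0+R0@(c*.052+[0,0,GD])).round(4),(p0+R0@(c*.142+[0,0,GD])).round(4))
for n in ['wrist','scene','top']:
  A={}
  for i in range(3):
    st=robot.state(); s=snapshot(n); P=campose(n,s,st)
    for l in ['dipstick','dip_tip','tube_mouth']:
        q=pinpoint(n,l)
        if q and q[0]['score']>.4: A.setdefault(l,[]).append(toworld(P,q[0]['at']))
  for l in A: print(n,l,len(A[l]),np.mean(A[l],0).round(4),np.std(A[l],0).round(4))
  cv2.imwrite(f'pics/{n}4.png',s['img'])
plan(R0,p0,Rins(az(7.5)),p0,n=1)
E
python3 m.py
```

```text
q [-0.11 -0.27  2.04  0.38  0.53 -2.06]
expected o,tip [0.6028 0.0802 0.2675] [0.6029 0.0803 0.1775]
wrist dipstick 3 [0.6022 0.0741 0.266 ] [0.0013 0.0014 0.0019]
wrist dip_tip 3 [0.6072 0.0788 0.1789] [0.0009 0.0006 0.0015]
wrist tube_mouth 2 [0.6036 0.0793 0.1317] [0.0026 0.0001 0.0013]
scene dipstick 3 [0.6026 0.0822 0.2669] [0.0009 0.0008 0.0011]
scene dip_tip 3 [0.6053 0.0818 0.1832] [0.0004 0.0005 0.0013]
scene tube_mouth 3 [0.6016 0.0769 0.1302] [0.0012 0.0011 0.0013]
top dipstick 3 [0.6048 0.0759 0.2666] [0.0014 0.0014 0.0016]
top dip_tip 3 [0.6046 0.0829 0.1832] [0.0016 0.0008 0.0015]
top tube_mouth 3 [0.6063 0.0822 0.1293] [0.001  0.0013 0.0005]
n 1 row [0.0, 0.0, 0.0, 0.003, 0.002, 0.002] err mm [0. 0. 0.]
[[0.617, 0.082, 0.307]]
```

Run:
```python
from h import *
R0,p0=cur(); plan(R0,p0,Rins(az(7.5)),p0+[-.0015,-.001,-.038],n=4)
```

```text
n 4 row [0.755, -0.02, 0.578, 0.0, 0.001, 0.0] err mm [0. 0. 0.]
[[0.617, 0.081, 0.299], [0.616, 0.08, 0.289], [0.616, 0.08, 0.28], [0.616, 0.08, 0.27]]
```

Call:
{"name": "play_rows", "arguments": {
  "rows": [
    [-1,0.75,-0.02,0.58,0,0.001,0],
    [-1,0.75,-0.02,0.58,0,0.001,0],
    [-1,0.75,-0.02,0.58,0,0.001,0],
    [-1,0.75,-0.02,0.58,0,0.001,0],
    [-1,0,0,0,0,0,0],
    [-1,0,0,0,0,0,0]
  ]
}}

```text
t: 17.57
position: [0.615, 0.08, 0.2683]
tool_rot: [3.14, 0.87, -3.011]
wrist_force: [0.7, 0.2, -0.3]
gripper_width: 0.165
grasp_force: 30.0
```

```bash
python3 m.py
python3 - <<'E'
import cv2,numpy as np
a=cv2.imread('pics/scene4.png')[165:255,360:460]; b=cv2.imread('pics/wrist4.png')[30:210,220:420]
a=cv2.resize(a,(400,360),interpolation=2); b=cv2.resize(b,(400,360),interpolation=2)
cv2.imwrite('pics/c5.png',np.hstack([a,b]))
E
```

```text
q [-0.12 -0.22  2.09  0.44  0.46 -2.13]
expected o,tip [0.6005 0.0781 0.2284] [0.6003 0.0782 0.1384]
wrist dipstick 3 [0.6    0.0755 0.2271] [0.0007 0.0013 0.0022]
wrist dip_tip 3 [0.6052 0.0774 0.1392] [0.0016 0.0006 0.0016]
wrist tube_mouth 3 [ 0.646  -0.002   0.0859] [0.0586 0.1146 0.0629]
scene dipstick 3 [0.6033 0.0798 0.2297] [0.0008 0.0011 0.002 ]
scene dip_tip 3 [0.6039 0.0779 0.1458] [0.0017 0.0015 0.0015]
scene tube_mouth 3 [0.6038 0.0765 0.1302] [0.0012 0.0017 0.0008]
top dipstick 3 [0.6026 0.0759 0.2292] [0.0015 0.0006 0.0007]
top dip_tip 3 [ 0.5546 -0.0714  0.0945] [0.0717 0.2153 0.0688]
top tube_mouth 3 [0.6057 0.0821 0.1283] [0.0009 0.0007 0.0019]
n 1 row [0.0, 0.0, 0.0, 0.001, -0.003, -0.0] err mm [0. 0. 0.]
[[0.615, 0.08, 0.268]]
```

View pics/c5.png

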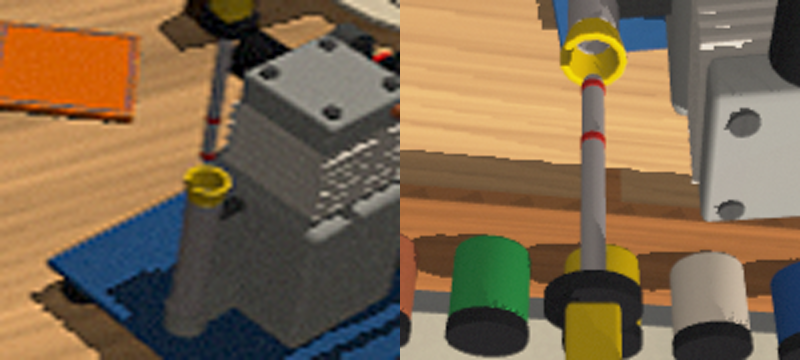

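The crop shows the tip just above the yellow rim. In the scene view the tip is at (411.5,204) and the rim centre at (412,210.5); in the wrist view they are at (316,69) and (318.5,57.5). I'll convert these to offsets.

Run:
```python
from h import *
for n,t,r in [('scene',(411.5,203.9),(412.2,210.5)),('wrist',(316.2,69),(318.5,57.5))]:
    st=robot.state(); s=snapshot(n); P=campose(n,s,st)
    for zt in (.1365,.1384): 
        a=ray(P,s['K'],t,zt); b=ray(P,s['K'],r,.130); print(n,zt,a.round(4),b.round(4),'need',((b-a)*1e3).round(1))
    # rim by colour
    hsv=cv2.cvtColor(s['img'],cv2.COLOR_BGR2HSV); m=cv2.inRange(hsv,(22,150,90),(35,255,255)); y0,x0=int(r[1]),int(r[0])
    w=np.zeros_like(m); w[y0-16:y0+16,x0-22:x0+22]=m[y0-16:y0+16,x0-22:x0+22]
    c,_=cv2.findContours(w,0,1); c=max(c,key=len); print(cv2.boundingRect(c),cv2.minEnclosingCircle(c))
    print('view dir',(b-P[1])/np.linalg.norm(b-P[1]))
```

```text
scene 0.1365 [0.5942 0.0861 0.1365] [0.6081 0.0804 0.13  ] need [13.9 -5.7 -6.5]
scene 0.1384 [0.5963 0.0846 0.1384] [0.6081 0.0804 0.13  ] need [11.8 -4.2 -8.4]
(406, 206, 12, 11) ((411.3333435058594, 210.3333282470703), 5.821505546569824)
view dir [-0.63275567  0.47893832 -0.60847214]
wrist 0.1365 [0.6056 0.0782 0.1365] [0.6008 0.0793 0.13  ] need [-4.8  1.1 -6.5]
wrist 0.1384 [0.6039 0.078  0.1384] [0.6008 0.0793 0.13  ] need [-3.1  1.3 -8.4]
(300, 41, 34, 32) ((316.2536926269531, 57.64896774291992), 17.461355209350586)
view dir [ 0.6515894   0.0930747  -0.75284019]
```

Run:
```python
import cv2,numpy as np
a=cv2.imread('pics/scene4.png')[180:225,388:438]; b=cv2.imread('pics/wrist4.png')[38:113,290:340]
a=cv2.resize(a,(400,360),interpolation=0); b=cv2.resize(b,(400,600),interpolation=0)
a=cv2.copyMakeBorder(a,0,240,0,0,0)
cv2.imwrite('pics/c6.png',np.hstack([a,b]))
```

View pics/c6.png

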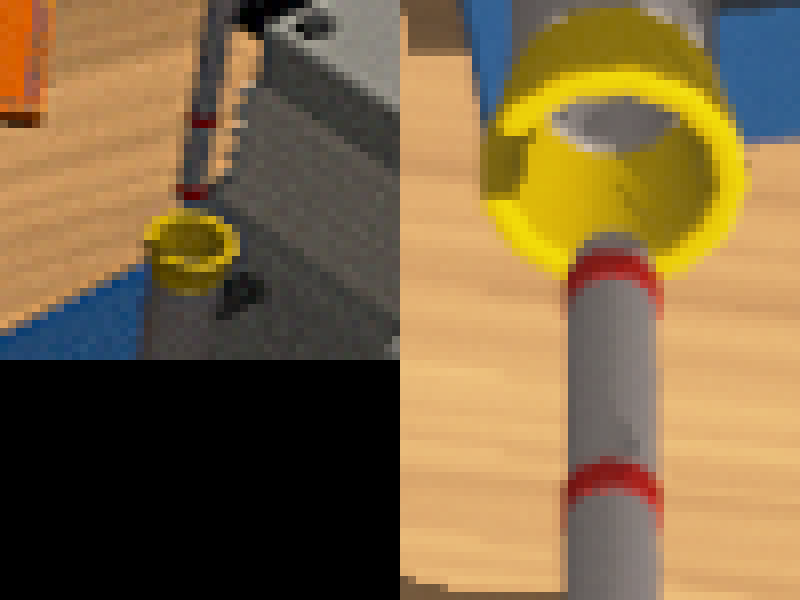

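Run:
```python
from h import *
A=[];B=[];tr={}
for n,t,r in [('scene',(411.5,206.8),(412.0,209.7)),('wrist',(316.6,72),(317.1,60))]:
    st=robot.state(); s=snapshot(n); P=campose(n,s,st)
    a=ray(P,s['K'],t,.1384); b=ray(P,s['K'],r,.130); d=(b-P[1])/np.linalg.norm(b-P[1])
    M=np.eye(3)-np.outer(d,d); A.append(M);B.append(M@(a-b)); print(n,a,b)
v,res,_,_=np.linalg.lstsq(np.vstack(A),np.hstack(B),rcond=None); print('tip-rim mm',v*1e3,res**.5*1e3)
```

```text
scene [0.6051417  0.07916347 0.1384    ] [0.60552234 0.08144728 0.13      ]
wrist [0.60664396 0.07865257 0.1384    ] [0.60320929 0.07857598 0.13      ]
tip-rim mm [ 1.07487695 -1.59490918  9.92470252] [2.28553519]
```

Run:
```python
from h import *
R0,p0=cur(); c=np.array([np.cos(TILT),0,np.sin(TILT)]); off=c*.142+[0,0,GD]
Q=R.from_euler('y',1,degrees=True).as_matrix()@Rins(az(7.5)); tip=p0+R0@off
p1=tip+[-.001,.001,-.018]-Q@off
Rk,pk=plan(R0,p0,Q,p1,n=4)
print('down 1cm in tool:',Q.T@[0,0,-1.])
print('world x',Q.T@[1,0,0],'y',Q.T@[0,1,0])
```

```text
n 4 row [0.326, 0.021, 0.321, -0.0, 0.004, 0.001] err mm [-0.  0.  0.]
[[0.616, 0.08, 0.266], [0.616, 0.08, 0.261], [0.617, 0.081, 0.257], [0.617, 0.081, 0.252]]
down 1cm in tool: [ 0.75480555 -0.002278    0.65594465]
world x [-0.65056073 -0.13050631  0.74815696] y [-0.08390062  0.99144486  0.09998886]
```

Call:
{"name": "play_rows", "arguments": {
  "rows": [
    [-1,0.33,0.02,0.32,0,0.004,0.001],
    [-1,0.33,0.02,0.32,0,0.004,0.001],
    [-1,0.33,0.02,0.32,0,0.004,0.001],
    [-1,0.33,0.02,0.32,0,0.004,0.001],
    [-1,0,0,0,0,0,0],
    [-1,0,0,0,0,0,0]
  ]
}}

```text
t: 20.07
position: [0.6165, 0.081, 0.2511]
tool_rot: [3.136, 0.855, -3.016]
wrist_force: [-0.9, -0.5, -1.2]
gripper_width: 0.166
grasp_force: 30.0
```

Call:
{"name": "play_rows", "arguments": {
  "rows": [
    [-1,0.3,0,0.26,0,0,0],
    [-1,0.3,0,0.26,0,0,0],
    [-1,0.3,0,0.26,0,0,0],
    [-1,0.3,0,0.26,0,0,0],
    [-1,0,0,0,0,0,0]
  ]
}}

```text
t: 20.48
position: [0.6169, 0.0808, 0.2356]
tool_rot: [3.137, 0.856, -3.016]
wrist_force: [2.2, -1.4, -3.6]
gripper_width: 0.169
grasp_force: 30.0
```

Call:
{"name": "play_rows", "arguments": {
  "rows": [
    [-1,0.28,0,0.28,0,0,0],
    [-1,0.28,0,0.28,0,0,0],
    [-1,0.3,0,0.26,0,0,0],
    [-1,0.3,0,0.26,0,0,0],
    [-1,0,0,0,0,0,0]
  ]
}}

```text
t: 20.9
position: [0.617, 0.081, 0.2191]
tool_rot: [3.137, 0.855, -3.016]
wrist_force: [2.7, -0.6, -2.5]
gripper_width: 0.165
grasp_force: 30.0
```

Call:
{"name": "play_rows", "arguments": {
  "rows": [
    [-1,0.38,0,0.33,0,0,0],
    [-1,0.38,0,0.33,0,0,0],
    [-1,0.38,0,0.33,0,0,0],
    [-1,0.38,0,0.33,0,0,0],
    [-1,0,0,0,0,0,0]
  ]
}}

```text
t: 21.32
position: [0.6169, 0.081, 0.1987]
tool_rot: [3.136, 0.855, -3.017]
wrist_force: [2.6, -1.4, -3.3]
gripper_width: 0.166
grasp_force: 30.0
```

Run:
```python
from h import *
s=robot.state(); print(s['qpos'].round(2),s['ft_torque'].round(2),s['wrist_force'].round(1)); R0,p0=cur()
c=np.array([np.cos(TILT),0,np.sin(TILT)]); print('expected o,tip', (p0+R0@(c*.052+[0,0,GD])).round(4),(p0+R0@(c*.142+[0,0,GD])).round(4))
for n in ['wrist','scene','top']:
    st=robot.state(); s=snapshot(n); P=campose(n,s,st); q=pinpoint(n,'dipstick')
    if q: print(n,q[0]['score'],toworld(P,q[0]['at']).round(4))
```

```text
[-0.11 -0.1   2.15  0.63  0.31 -2.33] [-0.33  0.03 -0.18] [ 2.6 -1.4 -3.3]
expected o,tip [0.6019 0.0792 0.159 ] [0.6002 0.0793 0.069 ]
wrist 0.66 [0.6038 0.0793 0.1577]
scene 0.58 [0.601  0.0808 0.1592]
top 0.69 [0.604  0.0782 0.1598]
```

Call:
{"name": "play_rows", "arguments": {
  "rows": [
    [-1,0.38,0,0.33,0,0,0],
    [-1,0.38,0,0.33,0,0,0],
    [-1,0.38,0,0.33,0,0,0],
    [-1,0.38,0,0.33,0,0,0],
    [-1,0.22,0,0.2,0,0,0],
    [-1,0.15,0,0.13,0,0,0],
    [-1,0,0,0,0,0,0]
  ]
}}

```text
t: 22.2
position: [0.6174, 0.0814, 0.175]
tool_rot: [3.136, 0.856, -3.016]
wrist_force: [1.2, -0.3, -1.2]
gripper_width: 0.169
grasp_force: 30.0
```

Call:
{"name": "play_rows", "arguments": {
  "rows": [
    [-1,0.15,0,0.13,0,0,0],
    [-1,0.11,0,0.1,0,0,0],
    [-1,0,0,0,0,0,0]
  ]
}}

```text
t: 22.45
position: [0.6174, 0.0813, 0.1715]
tool_rot: [3.136, 0.856, -3.016]
wrist_force: [2.0, -0.1, -2.6]
gripper_width: 0.167
grasp_force: 30.0
```

Call:
{"name": "play_rows", "arguments": {
  "rows": [
    [-1,0.11,0,0.1,0,0,0],
    [-1,0.08,0,0.065,0,0,0],
    [-1,0,0,0,0,0,0]
  ]
}}

```text
t: 22.7
position: [0.6182, 0.0813, 0.1705]
tool_rot: [3.137, 0.859, -3.016]
wrist_force: [-1.4, -0.2, 3.8]
gripper_width: 0.163
grasp_force: 30.0
```

Call:
{"name": "play_rows", "arguments": {
  "rows": [
    [-1,0.11,0,0.1,0,0,0],
    [-1,0,0,0,0,0,0],
    [-1,0,0,0,0,0,0]
  ]
}}

```text
t: 22.95
position: [0.6191, 0.0814, 0.1704]
tool_rot: [3.137, 0.861, -3.016]
wrist_force: [-2.1, 0.4, 7.8]
gripper_width: 0.167
grasp_force: 30.0
```

Call:
{"name": "play_rows", "arguments": {
  "rows": [
    [-1,0.18,0,0.13,0,0,0],
    [-1,0.15,0,0.1,0,0,0],
    [-1,0,0,0,0,0,0],
    [-1,0,0,0,0,0,0]
  ]
}}

```text
t: 23.28
position: [0.6207, 0.0814, 0.17]
tool_rot: [3.138, 0.867, -3.015]
wrist_force: [-9.2, 0.8, 17.8]
gripper_width: 0.171
grasp_force: 30.0
```

Run:
```python
from h import *
R0,p0=cur(); c=np.array([np.cos(TILT),0,np.sin(TILT)]); print('expected o', (p0+R0@(c*.052+[0,0,GD])).round(4), robot.state()['qpos'].round(2))
for n in ['wrist','scene']:
    st=robot.state(); s=snapshot(n); P=campose(n,s,st); q=pinpoint(n,'dipstick')
    if q: print(n,q[0]['score'],toworld(P,q[0]['at']).round(4))
    cv2.imwrite(f'pics/{n}7.png',s['img'])
a=cv2.imread('pics/scene7.png')[170:245,380:480]; b=cv2.imread('pics/wrist7.png')[70:220,220:420]
cv2.imwrite('pics/c7.png',np.hstack([cv2.resize(a,(400,300)),cv2.resize(b,(400,300))]))
```

```text
expected o [0.6061 0.0796 0.1301] [-0.11 -0.04  2.17  0.87  0.24 -2.58]
wrist 0.59 [0.6058 0.0761 0.127 ]
scene 0.61 [0.6066 0.0808 0.1306]
```

View pics/c7.png

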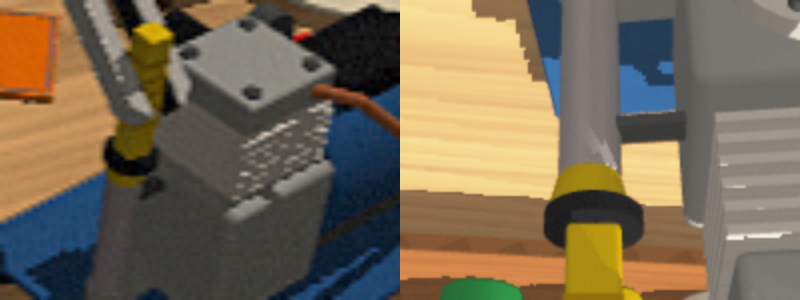

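The collar (black, at (130,155) in the left half) sits flush on the yellow mouth, and the push reads about 18 N with z stopped at 0.170. Now I draw it out.

Call:
{"name": "play_rows", "arguments": {
  "rows": [
    [-1,-0.3,0,-0.25,0,0,0],
    [-1,-0.3,0,-0.25,0,0,0],
    [-1,-0.3,0,-0.26,0,0,0],
    [-1,-0.38,0,-0.33,0,0,0],
    [-1,-0.38,0,-0.33,0,0,0],
    [-1,-0.38,0,-0.33,0,0,0],
    [-1,0,0,0,0,0,0]
  ]
}}

```text
t: 24.07
position: [0.6175, 0.0811, 0.1912]
tool_rot: [3.137, 0.857, -3.015]
wrist_force: [0.6, -0.4, -0.5]
gripper_width: 0.168
grasp_force: 30.0
```

Call:
{"name": "play_rows", "arguments": {
  "rows": [
    [-1,-0.6,0,-0.52,0,0,0],
    [-1,-0.6,0,-0.52,0,0,0],
    [-1,-0.6,0,-0.52,0,0,0],
    [-1,-0.6,0,-0.52,0,0,0],
    [-1,-0.6,0,-0.52,0,0,0],
    [-1,-0.6,0,-0.52,0,0,0],
    [-1,-0.6,0,-0.52,0,0,0],
    [-1,-0.6,0,-0.52,0,0,0],
    [-1,-0.6,0,-0.52,0,0,0],
    [-1,-0.6,0,-0.52,0,0,0],
    [-1,-0.75,0,-0.65,0,0,0],
    [-1,-0.75,0,-0.65,0,0,0],
    [-1,-0.75,0,-0.65,0,0,0],
    [-1,-0.75,0,-0.65,0,0,0],
    [-1,-0.75,0,-0.65,0,0,0],
    [-1,-0.75,0,-0.65,0,0,0],
    [-1,0,0,0,0,0,0]
  ]
}}

```text
t: 25.48
position: [0.6187, 0.0806, 0.3336]
tool_rot: [3.139, 0.862, -3.015]
wrist_force: [-0.0, 0.6, 0.1]
gripper_width: 0.167
grasp_force: 30.0
```

Run:
```python
from h import *
R0,p0=cur(); print(robot.state()['qpos'].round(2)); dip_in_tool(('wrist','scene'),2)
T=np.array([.4816,-.1589,.105])
# try options for d azimuth
for a in (71,110,150,187):
    d=az(a); G=Rgrasp(d); print(a,'grip',(T-.142*d).round(3)); p1=tcp_for(G,T-.142*d)+[0,0,.12]; 
    plan(R0,p0,G,p1)
```

```text
[-0.11 -0.28  2.    0.32  0.61 -2.  ]
wrist origin [41.2 -0.7 16.3] tip [104.9   1.3  76.4]
wrist origin [40.7 -0.8 14.6] tip [106.   -0.5  71.9]
scene origin [41.1  2.7 14.3] tip [ 1.038e+02 -1.000e-01  7.210e+01]
scene origin [38.2  3.6 16.7] tip [103.6  -0.7  70.8]
71 grip [ 0.435 -0.293  0.105]
n 22 row [-0.868, -2.182, 0.034, 0.008, 0.043, 0.099] err mm [-0.9  1.8 -1.1]
[[0.627, 0.06, 0.34], [0.648, -0.031, 0.348], [0.642, -0.122, 0.33], [0.606, -0.201, 0.295], [0.543, -0.256, 0.253], [0.461, -0.279, 0.216]]
110 grip [ 0.53  -0.292  0.105]
n 18 row [-0.58, -2.345, 0.359, 0.007, 0.072, 0.082] err mm [-0.9  0.3  0.4]
[[0.628, 0.058, 0.336], [0.648, -0.012, 0.331], [0.654, -0.083, 0.314], [0.641, -0.149, 0.287], [0.611, -0.208, 0.256], [0.564, -0.256, 0.227]]
150 grip [ 0.605 -0.23   0.105]
n 16 row [-0.119, -2.059, 0.674, 0.004, 0.094, 0.045] err mm [-0.5 -0.1  0.5]
[[0.627, 0.061, 0.33], [0.646, 0.001, 0.313], [0.653, -0.059, 0.289], [0.646, -0.117, 0.261], [0.626, -0.173, 0.234], [0.594, -0.224, 0.211]]
187 grip [ 0.623 -0.142  0.105]
n 15 row [0.385, -1.475, 0.862, 0.0, 0.104, 0.0] err mm [ 0.9 -0.2  0.1]
[[0.625, 0.066, 0.325], [0.637, 0.023, 0.298], [0.64, -0.021, 0.269], [0.635, -0.066, 0.243], [0.623, -0.112, 0.221]]
```

Call:
{"name": "play_rows", "arguments": {
  "rows": [
    [-1,-0.87,-2.18,0.03,0.008,0.043,0.099],
    [-1,-0.87,-2.18,0.03,0.008,0.043,0.099],
    [-1,-0.87,-2.18,0.03,0.008,0.043,0.099],
    [-1,-0.87,-2.18,0.03,0.008,0.043,0.099],
    [-1,-0.87,-2.18,0.03,0.008,0.043,0.099],
    [-1,-0.87,-2.18,0.03,0.008,0.043,0.099],
    [-1,-0.87,-2.18,0.03,0.008,0.043,0.099],
    [-1,-0.87,-2.18,0.03,0.008,0.043,0.099],
    [-1,-0.87,-2.18,0.03,0.008,0.043,0.099],
    [-1,-0.87,-2.18,0.03,0.008,0.043,0.099],
    [-1,-0.87,-2.18,0.03,0.008,0.043,0.099],
    [-1,-0.87,-2.18,0.03,0.008,0.043,0.099],
    [-1,-0.87,-2.18,0.03,0.008,0.043,0.099],
    [-1,-0.87,-2.18,0.03,0.008,0.043,0.099],
    [-1,-0.87,-2.18,0.03,0.008,0.043,0.099],
    [-1,-0.87,-2.18,0.03,0.008,0.043,0.099],
    [-1,-0.87,-2.18,0.03,0.008,0.043,0.099],
    [-1,-0.87,-2.18,0.03,0.008,0.043,0.099],
    [-1,0,0,0,0,0,0],
    [-1,0,0,0,0,0,0]
  ]
}}

```text
t: 27.75
position: [0.5219, -0.2656, 0.2387]
tool_rot: [2.868, -0.476, 1.667]
wrist_force: [0.9, 0.4, -0.7]
gripper_width: 0.169
grasp_force: 30.0
```

Run:
```python
from h import *
R0,p0=cur(); print(robot.state()['qpos'].round(2)); 
T=np.array([.4816,-.1589,.105]); d=az(71); G=Rgrasp(d)
plan(R0,p0,G,tcp_for(G,T-.142*d)+[0,0,.02])
```

```text
[-0.9   0.3   1.46  0.49  1.63 -0.96]
n 5 row [-1.759, -1.966, 1.6, 0.006, 0.034, 0.077] err mm [ 0.   0.2 -0. ]
[[0.508, -0.273, 0.212], [0.493, -0.279, 0.186], [0.476, -0.282, 0.16], [0.458, -0.283, 0.135], [0.439, -0.282, 0.111]]
```

Call:
{"name": "play_rows", "arguments": {
  "rows": [
    [-1,-1.76,-1.97,1.6,0.006,0.034,0.077],
    [-1,-1.76,-1.97,1.6,0.006,0.034,0.077],
    [-1,-1.76,-1.97,1.6,0.006,0.034,0.077],
    [-1,-1.76,-1.97,1.6,0.006,0.034,0.077],
    [-1,-1.76,-1.97,1.6,0.006,0.034,0.077],
    [-1,0,0,0,0,0,0],
    [-1,0,0,0,0,0,0]
  ]
}}

```text
t: 28.33
position: [0.4402, -0.2801, 0.1115]
tool_rot: [3.14, -0.701, 1.24]
wrist_force: [0.4, -1.1, 0.4]
gripper_width: 0.162
grasp_force: 30.0
```

```bash
cat > f.py <<'E'
from h import *
R0,p0=cur(); allr=[]
for n in ['wrist','scene','top']:
    r={}
    for i in range(4):
        st=robot.state(); s=snapshot(n); P=campose(n,s,st)
        for l in ['dipstick','dip_tip','dip_handle']:
            q=pinpoint(n,l)
            if q and q[0]['score']>.4: r.setdefault(l,[]).append(toworld(P,q[0]['at']))
    for l in r: print(n,l,len(r[l]),np.median(r[l],0).round(4))
    if 'dip_tip' in r and 'dipstick' in r:
        a,b=np.median(r['dipstick'],0),np.median(r['dip_tip'],0); allr.append((R0.T@(a-p0),R0.T@(b-p0))); e=b-a; print('len',np.linalg.norm(e),'elev',np.degrees(np.arcsin(e[2]/np.linalg.norm(e))))
    cv2.imwrite(f'pics/{n}8.png',s['img'])
    if n!='wrist':
        # tile centre
        for q in outline_of(n,'tile')[:3]: pass
c=np.array([np.cos(TILT),0,np.sin(TILT)]); print('expected o,tip', (p0+R0@(c*.052+[0,0,GD])).round(4),(p0+R0@(c*.142+[0,0,GD])).round(4))
E
python3 f.py
```

```text
wrist dipstick 3 [ 0.4532 -0.244   0.1231]
wrist dip_tip 4 [ 0.4845 -0.1582  0.1251]
wrist dip_handle 3 [ 0.4393 -0.2892  0.1266]
len 0.09133602472005288 elev 1.2681924191330334
scene dipstick 4 [ 0.4537 -0.2409  0.1242]
scene dip_tip 4 [ 0.4844 -0.1563  0.1306]
scene dip_handle 4 [ 0.436  -0.2896  0.13  ]
len 0.09026957328453089 elev 4.062191228496146
top dipstick 4 [ 0.4544 -0.2461  0.1242]
top dip_tip 4 [ 0.4841 -0.1547  0.1291]
top dip_handle 4 [ 0.4392 -0.2919  0.1275]
len 0.09630765919701957 elev 2.910759640228993
expected o,tip [ 0.4532 -0.2424  0.1261] [ 0.4825 -0.1573  0.1263]
```

```bash
cat > g.py <<'E'
from h import *
N={}
for n in ['scene','top','wrist']:
    st=robot.state(); s=snapshot(n); P=campose(n,s,st); K=s['K']
    o=outline_of(n,'dipstick')
    if not o: continue
    ys,xs=np.nonzero(o[0]['mask']); v=cv2.fitLine(np.c_[xs,ys].astype('float32'),cv2.DIST_HUBER,0,.01,.01).ravel()
    # rod part only: pixels with larger projection towards tip
    r=[P[0]@np.linalg.solve(K,[*(v[2:]+k*v[:2]),1]) for k in (-20,20)]
    m=np.cross(*r); N[n]=m/np.linalg.norm(m); print(n,o[0]['score'].__round__(2),len(xs),v.round(3),(xs.min(),xs.max(),ys.min(),ys.max()))
    cv2.imwrite(f'pics/{n}9.png',np.where(o[0]['mask'][...,None],s['img'],s['img']//2))
for a,b in [('scene','top'),('scene','wrist')]:
    if a in N and b in N:
        e=np.cross(N[a],N[b]); e/=np.linalg.norm(e); e*=np.sign(e[1]); print(a,b,e.round(4),'elev',np.degrees(np.arcsin(e[2])),'az',np.degrees(np.arctan2(e[1],e[0])))
E
python3 g.py
```

```text
scene 0.66 456 [ 9.99000e-01 -3.80000e-02  2.50707e+02  2.05315e+02] (np.int64(209), np.int64(290), np.int64(199), np.int64(212))
top 0.67 413 [9.39000e-01 3.44000e-01 3.99216e+02 2.24916e+02] (np.int64(358), np.int64(431), np.int64(209), np.int64(237))
wrist 0.67 6189 [1.00000e-03 1.00000e+00 3.16081e+02 2.05252e+02] (np.int64(292), np.int64(341), np.int64(70), np.int64(321))
scene top [0.3212 0.947  0.0047] elev 0.2674131790206872 az 71.26624841281159
scene wrist [0.3255 0.9455 0.0082] elev 0.4683502977743891 az 71.00581149174803
```

Run:
```python
from h import *
R0,p0=cur(); print((R0.T@np.array([-.002,-.002,-.028])*100/5).round(3))
```

```text
[-0.4   -0.025  0.396]
```

Call:
{"name": "play_rows", "arguments": {
  "rows": [
    [-1,-0.4,-0.025,0.4,0,-0.002,0],
    [-1,-0.4,-0.025,0.4,0,-0.002,0],
    [-1,-0.4,-0.025,0.4,0,-0.002,0],
    [-1,-0.4,-0.025,0.4,0,-0.002,0],
    [-1,-0.4,-0.025,0.4,0,-0.002,0],
    [-1,0,0,0,0,0,0],
    [-1,0,0,0,0,0,0]
  ]
}}

```text
t: 31.72
position: [0.4375, -0.2823, 0.0831]
tool_rot: [-3.141, -0.691, 1.238]
wrist_force: [0.0, -0.1, -0.6]
gripper_width: 0.166
grasp_force: 30.0
```

```bash
python3 f.py; python3 g.py; python3 -c "
from h import *
print(robot.state()['t'])
a=cv2.imread('pics/scene8.png')[150:290,180:360];cv2.imwrite('pics/c10.png',cv2.resize(a,None,fx=4,fy=4))"
```

```text
wrist dipstick 3 [ 0.448  -0.2462  0.0972]
wrist dip_tip 4 [ 0.481  -0.1605  0.0951]
wrist dip_handle 4 [ 0.4361 -0.2919  0.0998]
len 0.09187163073220495 elev -1.2551022774921
scene dipstick 3 [ 0.4512 -0.2437  0.0973]
scene dip_tip 4 [ 0.4825 -0.1582  0.1008]
scene dip_handle 4 [ 0.4341 -0.2897  0.1013]
len 0.09111199209878901 elev 2.163027379223836
top dipstick 4 [ 0.4529 -0.2476  0.096 ]
top dip_tip 4 [ 0.4834 -0.1569  0.0996]
top dip_handle 4 [ 0.4373 -0.2937  0.1   ]
len 0.09575577092898684 elev 2.1084778779093787
expected o,tip [ 0.4506 -0.2445  0.0972] [ 0.4799 -0.1594  0.0965]
scene 0.82 426 [ 1.00000e+00 -2.10000e-02  2.51822e+02  2.15134e+02] (np.int64(210), np.int64(288), np.int64(210), np.int64(221))
top 0.79 556 [9.40000e-01 3.40000e-01 3.96505e+02 2.25201e+02] (np.int64(356), np.int64(430), np.int64(210), np.int64(239))
wrist 0.67 6249 [1.00000e-03 1.00000e+00 3.16034e+02 2.05358e+02] (np.int64(292), np.int64(341), np.int64(70), np.int64(322))
scene top [ 0.3186  0.9477 -0.0208] elev -1.193311147612579 az 71.41971331783222
scene wrist [ 0.3256  0.9454 -0.0148] elev -0.8506471401781899 az 70.99437716835787
34.5167
```

View pics/c10.png

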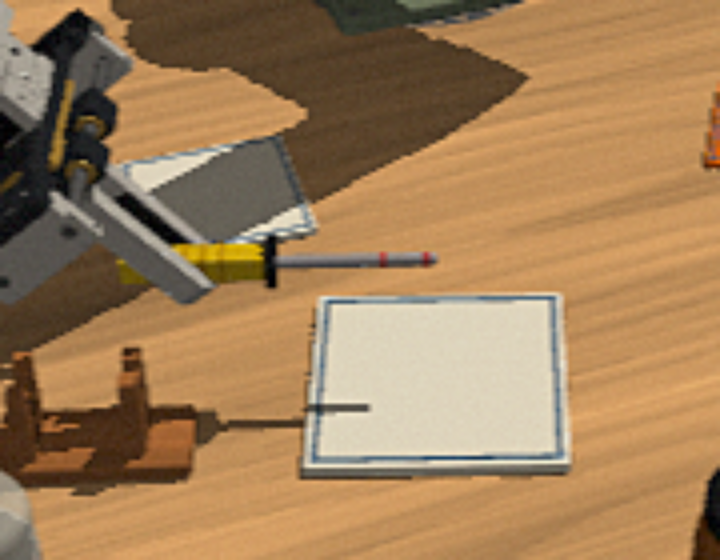

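The crop shows the dipstick held level, with the tip at (435,259) about 90 mm above the tile. All cameras place the tip within about 2 mm of the tile centre.

```bash
python3 -c "
from workcell import job
print(job.hand_in())"
```

```text
the job is handed in; nothing more can be done
None
```

The dipstick was pushed down the tube until its collar stopped on the mouth, drawn right out, and is now held level (within about 1°) with its tip about 90 mm above the middle of the larger white tile; the job was handed in at about 34.5 s.

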